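# Put the bur case away

## Robot

A 6-joint arm with a two-finger parallel gripper is mounted at the origin on the work surface. World frame = base frame: x ahead of the robot, y to its left, z up, the work surface at z = 0. Lengths are in m, angles in rad, forces in N, time in s.
With the tool pointing down it reaches from about 0.2 to 0.875 m from the base axis. Payload 3.4 kg.
Tool frame: the origin (TCP) lies at the very end of the fingers, on their centre line; the grasp point (between the pads) lies 19 mm behind it (bot.pinch_z is the distance from the TCP to the grasp point, in m); z points along the fingers, y is the line along which they close (so a half turn about z gives the same grasp; the last joint's range is limited). The gripper opens to 94 mm and grips with 3 to 60 N. Pads are 16 mm wide; open, the fingers measure 119 mm over their backs; the gripper's body (75 mm by 177 mm) begins 78 mm behind the grasp point.
Start: joints at [-1.258, 0.276, 1.505, -0, 1.361, -0.121], TCP at [0.242, -0.522, 0.205] pointing down, gripper open.
Joint ranges: [-2.89, 2.89], [-0.75, 2.08], [0.22, 2.7], [-1.18, 4.32], [0.11, 2.71], [-2.7, 2.7]. Speed limits (rad/s): [2.57, 2.57, 3.14, 3.14, 3.14, 3.14].

## Interface

Orientations are given as a 3x3 rotation matrix whose columns are the frame's x, y, z axes.
In Python, from workcell import bot, vision gives the robot as it stands.
- The arm moves only by the tool carry_out, never from a script. Its argument "targets" is a list of rows, each a list of 7 numbers: the gripper's target within -1 to 1 (shut at 1, half-way at 0, fully open at -1), then the shift along the world's x, y, z in m, then the turn, a rotation vector about the world's x, y, z in rad. In form: [[claw, dx, dy, dz, rx, ry, rz], ...]. A call has 1 to 8 rows; each row is the pose to reach, as a shift and turn from the pose commanded when the call began; what a row does not reach only later rows make up. A row lasts 1/12 s, in which the tool goes at most 41.7 mm and 7.16 degrees, less where a joint would pass 70% of its speed; a pose out of reach is approached as far as the arm can. A call with a gripper value outside its range is refused whole. The fingers move at their own pace and stop on an object; "force" is the grip in N (left out, the last holds). Time passes only in rows, so rows that repeat a pose let the fingers close. It gives the time, the measured TCP pose, the force, the opening and the grip force at its end, in the units of the state.
- bot.observe(): the state, without advancing time (a new reading comes with each control period).
- vision.grab_frame(name): name is "scene" or "side" or "wrist"; returns a dict with "image" (384x512x3 uint8, blue, green, red), "fov_y" (degrees; the focal length in pixels is half the picture's height over the tangent of half this angle, whatever the lens; pixels are square), "cx", "cy" (the principal point, pixels), "eye" and "orientation" of the camera in the world; the wrist camera has in their place "hand_eye" (4x4, takes a point from camera to tool coordinates, whose origin is the TCP and whose axes are the flange's). Camera axes: x right, y up, looking along -z (the intrinsics and any distortion apply to the point x, -y, -z); pixel columns grow to the right and rows downward; lengths in m; the calibration is good to about 2 mm. A picture is of the moment at which its call begins: read the wrist's pose just before it. There is no depth.
- bot.finish_job(): hands the job in; it is judged then, once.
The state is a dict: "time_s": time; "joint_positions": joint angles; "qvel": joint speeds; "joint_torque": joint torques, N m; "position": TCP position; "orientation": TCP orientation; "wrist_force": force on the tool from outside, world axes, zero at the start; "ft_torque": the same for the moment, N m; "width": finger opening in m; "gripper_force": force on a finger pad.
Only numpy, scipy, OpenCV 4.12 (cv2) and the standard library are available. Lean on these libraries where they do the work, as an engineer would, in place of code of your own. Each camera call takes 0.05 s, during which the arm holds its last target. There are 200 camera calls.

## Task

Put the bur case away: with the fingertips, push the upright bur rack down flat inside the wooden case, then swing the open lid over and press it fully shut. Only push on the outer faces: do not pinch the rack or the lid, do not lift the case or shove it across the bench, and leave the things around it alone.

Things in the scene. Friction and masses are not known exactly. Their poses are not given: they have to be found in the camera images.
- case: Loose wooden bur case on rubber feet, about 1 kg: an open box 160 (its x) x 200 (its y) x 50 mm high, walls and floor 8 mm. Origin: centre of the underside; z up; its x axis points to the side where the lid is hinged (roughly to the robot's left, +y, give or take 30 degrees). It slides or tips if pushed hard.
- rack_hinge (a point): Middle of the rack's hinge line, inside the case, 46 mm to the -x side of the case's centre and 16 mm above the case's underside; the line runs along the case's y.
- rack (a joint): Angle of the bur rack, rad: 0 = folded flat in the case, free edge towards the case's +x; 1.57 = upright; stop at 1.7. Starts 1.3 to 1.6. Stiff hinge (0.08 N m): stays where left. Fold it by pushing its face towards the case's +x and down. Upright it blocks the lid.
- rack_edge (a point): Middle of the free edge of the rack, a metal plate 130 mm wide (case y): 100 mm from the hinge line, on the pushing face, which lies 4 mm off that line and looks to the case's -x when upright, up when folded. Burs in holders, 6 mm high, cover that face from 8 to 66 mm from the hinge line; the last 34 mm are bare: push there.
- rack_pad: Rubber backing, 3 mm, over the whole back of the rack (the face that looks to the case's +x when upright, down when folded). Origin: the rack's hinge line; its x axis runs up the rack towards the free edge. Not to be gripped.
- lid_hinge (a point): Middle of the lid's hinge line, at the top of the case's +x rim: 80 mm to the +x side of the case's centre and 50 mm above its underside; the line runs along the case's y.
- lid (a joint): Angle of the lid, rad: 0 = fully shut, flat on the case; 1.57 = upright; stop at 1.9 (leaning back). Starts 1.5 to 1.85. Stiff hinge (0.2 N m): stays where left. Shut it by pushing its outer face towards the case's -x and down.
- lid_edge (a point): Middle of the free edge of the lid, a plain wooden plate without handle, 200 mm wide (case y), 9.5 mm thick with its liner: 160 mm from the hinge line, on the outer face, which lies 9.5 mm off that line and looks to the case's +x when upright, up when shut.
- lid_liner: Cork liner, 3 mm, over the whole inner face of the lid (towards the rack). Origin: the lid's hinge line; its -x axis runs along the lid towards the free edge. Not to be gripped.
- jar: Closed grey jar, 48 mm across, 60 mm high, standing near the case. Origin: centre of underside. Leave alone.
- bur_stand: Round steel bur stand, 52 mm across, 54 mm high with its pins. Origin: centre of underside. Leave alone.
- wax_block: Pale carved wax block, 55 x 40 x 46 mm. Origin: centre of underside. Leave alone.

How it is judged:
By the outcome, as a careful person would: the job done as asked, in the order asked, and still so for the second after the job is handed in, with the robot touching nothing.
It also fails if it takes over 64 s, if anything falls off the work surface, if the arm or the gripper's body presses on something with over 40 N, if the wrist force passes 120 N, or if a joint passes its speed limit or range.

## Working session

There is one attempt and no reset: what is moved stays moved. The work goes in short steps, Python scripts to look and compute and a tool call to move; the robot and the scene stay as the last step left them, time stands still between calls to the robot, and variables do not carry over. Pictures are saved under pics/ and viewed, at most 10 in all, crops included, and the job is handed in when it is done.

Besides the shell and the picture viewer there is one more tool, called after "Emit:" as name(argument=value, ...) on one line, values as JSON. carry_out: Moves the arm, as the interface text tells. Its arguments: {"type":"object","properties":{"targets":{"type":"array","items":{"type":"array","items":{"type":"number"}}},"force":{"type":"number"}},"required":["targets"]}

```bash
ls; mkdir -p pics
python3 - <<'E'
from workcell import bot, vision
import cv2,numpy as np
s=bot.observe();print(s['time_s'],s['position'],s['orientation'],s['width'])
for n in('scene','side'):
    f=vision.grab_frame(n);cv2.imwrite(f'pics/{n}0.png',f['image'])
    print(n,{k:v for k,v in f.items() if k!='image'})
E
```

```text
pics
0.0 [ 0.24148665 -0.52119586  0.20462488] [[ 9.07374572e-01  4.20322537e-01 -5.91687975e-04]
 [ 4.20322916e-01 -9.07372989e-01  1.70440004e-03]
 [ 1.79516062e-04 -1.79522927e-03 -9.99998372e-01]] 0.0945237562962342
scene {'fov_y': 53.97738073598847, 'cx': 256.26584951252613, 'cy': 189.43012569975056, 'eye': array([1.07780253, 0.2299342 , 0.59065793]), 'orientation': array([[-0.4497803 , -0.63632584,  0.62672729],
       [ 0.89301461, -0.30868398,  0.32747383],
       [-0.01491938,  0.70696791,  0.70708825]])}
side {'fov_y': 49.10033980711733, 'cx': 259.69624103320365, 'cy': 189.49880488609514, 'eye': array([ 0.32995489, -0.54925881,  0.70605595]), 'orientation': array([[ 0.90044932,  0.30774918, -0.30737838],
       [-0.4348801 ,  0.65060405, -0.62257021],
       [ 0.00838615,  0.69426567,  0.71966996]])}
```

View pics/scene0.png

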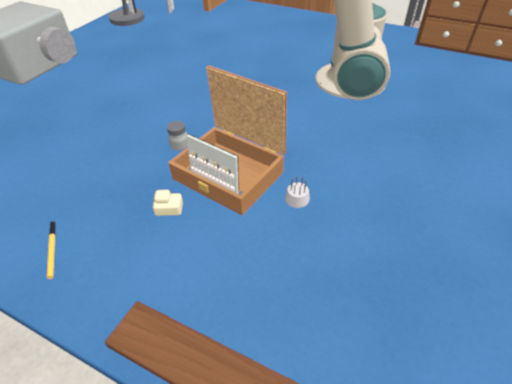

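View pics/side0.png

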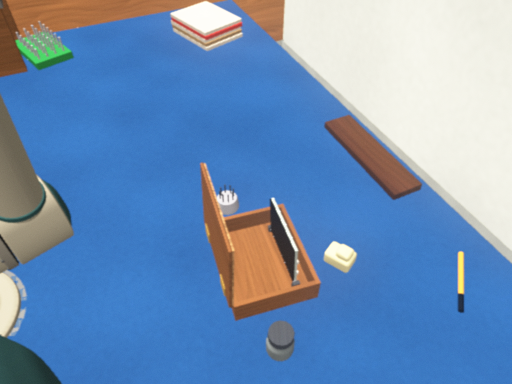

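Scene view: case at about (230,165), lid leaning open behind it (207–285, 70–150), rack at (187–240, 138–190), jar (178,135), wax (168,203), stand (298,193). Side view: case (205–318, 165–318). I'll enlarge both to read the corners.

Run:
```python
import cv2,numpy as np
a=cv2.imread('pics/scene0.png')[60:220,150:320];b=cv2.imread('pics/side0.png')[155:365,190:370]
a=cv2.resize(a,(400,int(160*400/170)),interpolation=cv2.INTER_CUBIC);b=cv2.resize(b,(400,int(210*400/180)),interpolation=cv2.INTER_CUBIC)
o=np.zeros((480,800,3),np.uint8);o[:a.shape[0],:400]=a;o[:b.shape[0],400:]=b;cv2.imwrite('pics/z0.png',o)
```

```text
(no output)
```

View pics/z0.png

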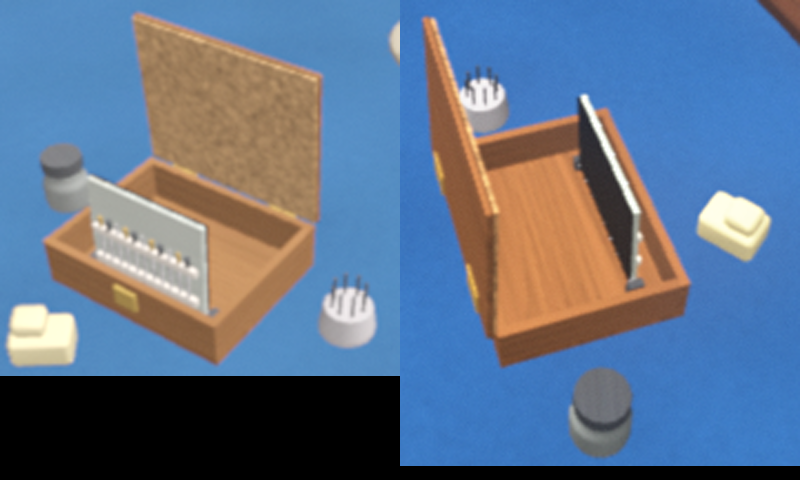

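```bash
cat > h.py <<'E'
import numpy as np
from workcell import bot, vision
def ray(f,u,v):
    F=192/np.tan(np.radians(f['fov_y']/2))
    d=np.array([(u-f['cx'])/F,-(v-f['cy'])/F,-1]);d=np.asarray(f['orientation'])@d
    return np.array(f['eye']),d/np.linalg.norm(d)
def tri(r1,r2):
    (a,d),(b,e)=r1,r2
    s,t=np.linalg.lstsq(np.c_[d,-e],b-a,rcond=None)[0]
    p,q=a+s*d,b+t*e
    return (p+q)/2,np.linalg.norm(p-q)
def plane(r,z): a,d=r; return a+d*(z-a[2])/d[2]
E
python3 - <<'E'
from h import *
A=vision.grab_frame('scene');B=vision.grab_frame('side')
sa=lambda x,y:(150+x*.425,60+y*.425); sb=lambda x,y:(190+(x-400)*.45,155+y*.45)
np.set_printoptions(precision=4,suppress=True)
for n,p,q in [('latch corner +/jar',(46,240),(690,283)),('latch corner stand',(217,325),(610,108)),('lidside stand-corner',(315,228),None),('lidside jar corner',(150,160),(497,342)),('lid top jar',(135,15),(497,210)),('lid top stand',(322,74),(428,18)),
 ('rack top jar',(90,178),(638,212)),('rack top stand',(207,230),(585,98)),('jar top c',(62,157),(602,390))]:
    ra=ray(A,*sa(*p)); 
    if q: print(n,*tri(ra,ray(B,*sb(*q))), plane(ra,.05),plane(ray(B,*sb(*q)),.05))
    else: print(n,plane(ra,.05))
print('stand',plane(ray(A,*sa(347,305)),.035),plane(ray(B,*sb(484,100)),.035))
print('wax',plane(ray(A,*sa(45,330)),.03),plane(ray(B,*sb(735,222)),.03))
E
```

```text
latch corner +/jar [ 0.6066 -0.2335  0.0486] 0.005844471497807639 [ 0.6057 -0.2304  0.05  ] [ 0.6081 -0.2363  0.05  ]
latch corner stand [ 0.6366 -0.0372  0.0502] 0.009241630647227321 [ 0.6325 -0.0346  0.05  ] [ 0.6394 -0.0411  0.05  ]
lidside stand-corner [ 0.4808 -0.0113  0.05  ]
lidside jar corner [ 0.4483 -0.2136  0.0438] 0.0005641696908842033 [ 0.4552 -0.2084  0.05  ] [ 0.4473 -0.2169  0.05  ]
lid top jar [ 0.4548 -0.2092  0.2084] 0.0042721631342929525 [ 0.1933 -0.3901  0.05  ] [ 0.4962 -0.1035  0.05  ]
lid top stand [ 0.4788 -0.0151  0.2088] 0.006087093123486179 [ 0.2238 -0.1156  0.05  ] [0.528  0.1507 0.05  ]
rack top jar [ 0.5764 -0.193   0.1131] 0.0051164001808767165 [ 0.5078 -0.2472  0.05  ] [ 0.6045 -0.1573  0.05  ]
rack top stand [ 0.594  -0.0658  0.1117] 0.007775976372716522 [ 0.5276 -0.1016  0.05  ] [ 0.6239 -0.0195  0.05  ]
jar top c [ 0.4991 -0.2877  0.0572] 0.002612393606202623 [ 0.4902 -0.2939  0.05  ] [ 0.5019 -0.2858  0.05  ]
stand [0.5484 0.0499 0.035 ] [0.5404 0.0323 0.035 ]
wax [ 0.6871 -0.1767  0.03  ] [ 0.6844 -0.1912  0.03  ]
```

The triangulation gives the case centre near (0.544, -0.124), with the lid hinge on the robot's side (case x at about 171°). That doesn't match the "+y" hint, so I'll check it from close by. First I'll move above the far side.

Emit:
carry_out(targets=[[1, 0.01, 0.01, 0.04, 0, 0, -0.1], [1, 0.04, 0.03, 0.06, 0, 0, -0.2], [1, 0.07, 0.05, 0.08, 0, 0, -0.3], [1, 0.1, 0.08, 0.08, 0, 0, -0.4], [1, 0.13, 0.11, 0.08, 0, 0, -0.5], [1, 0.16, 0.14, 0.08, 0, 0, -0.59], [1, 0.19, 0.16, 0.08, 0, 0, -0.59], [1, 0.22, 0.19, 0.08, 0, 0, -0.59]], force=10)

```text
time_s: 0.87
position: [0.4626, -0.3316, 0.2854]
orientation: [[0.988, -0.156, 0.0], [-0.156, -0.988, -0.001], [0.0, 0.001, -1.0]]
wrist_force: [0.4, -1.4, -0.8]
width: 0.0442
gripper_force: 0.0
```

Emit:
carry_out(targets=[[1, 0.04, 0.01, 0, 0, 0, 0], [1, 0.08, 0.02, 0, 0, 0, 0], [1, 0.12, 0.04, 0, 0, 0, 0], [1, 0.15, 0.07, 0, 0, 0, 0], [1, 0.17, 0.1, 0, 0, 0, 0], [1, 0.18, 0.14, 0, 0, 0, 0], [1, 0.18, 0.18, 0, 0, 0, 0], [1, 0.18, 0.19, 0, 0, 0, 0]])

```text
time_s: 1.53
position: [0.6415, -0.1359, 0.2849]
orientation: [[0.989, -0.15, -0.001], [-0.15, -0.989, 0.004], [-0.002, -0.004, -1.0]]
wrist_force: [-0.4, -0.1, -0.3]
width: 0.0005
gripper_force: 0.0
```

Run:
```python
from h import *
import cv2
s=bot.observe();print(s['time_s'],s['position'],s['orientation'],s['width'],s['wrist_force'])
a=vision.grab_frame('wrist');b=vision.grab_frame('scene')
print(a['hand_eye'],a['fov_y'])
o=np.hstack([cv2.resize(a['image'],(400,300)),cv2.resize(b['image'],(400,300))]);cv2.imwrite('pics/m1.png',o)
```

```text
1.5333 [ 0.64150677 -0.13587897  0.28493884] [[ 0.98866725 -0.15011794 -0.00128985]
 [-0.15011124 -0.98865987  0.00427426]
 [-0.00191687 -0.0040322  -0.99999003]] 0.0005380264004825619 [-0.35522045 -0.14771638 -0.33796632]
[[ 1.95664315e-04  9.64306872e-01  2.64787119e-01  7.66990505e-02]
 [ 9.99999971e-01 -2.25529003e-04  8.23864041e-05  5.97689805e-04]
 [ 1.39162951e-04  2.64787095e-01 -9.64306888e-01 -1.79432326e-01]
 [ 0.00000000e+00  0.00000000e+00  0.00000000e+00  1.00000000e+00]] 65.83421754094087
```

View pics/m1.png

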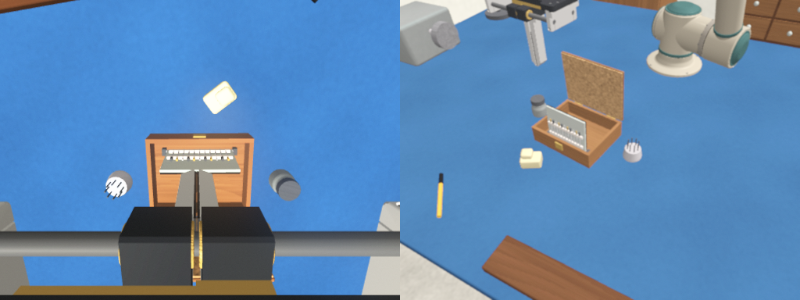

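The wrist view has the case at (147–254, 135–205) with its latch side at the top (+x) and the rack edge at row 170. The fingertip in the scene view sits where the calibration predicts. So the lid really is on the robot's side. I'll refine the pose from this wrist frame.

```bash
cat >> h.py <<'E'
def wrist():
    s=bot.observe();f=vision.grab_frame('wrist')
    T=np.eye(4);T[:3,:3]=s['orientation'];T[:3,3]=s['position'];T=T@f['hand_eye']
    f['eye']=T[:3,3];f['orientation']=T[:3,:3];return f
E
python3 - <<'E'
from h import *
import cv2
np.set_printoptions(precision=4,suppress=True)
f=wrist();k=1.28
for n,p,z in [('latch L',(146.5,134),.05),('latch R',(254,134),.05),('rack top L',(160,171),.1125),('rack top R',(240,171),.1125)]:
    print(n,plane(ray(f,p[0]*k,p[1]*k),z))
cv2.imwrite('pics/w.png',cv2.resize(f['image'][150:280,170:345],(800,594),interpolation=cv2.INTER_CUBIC))
E
```

```text
latch L [ 0.6436 -0.0486  0.05  ]
latch R [ 0.6138 -0.2428  0.05  ]
rack top L [ 0.5913 -0.0731  0.1125]
rack top R [ 0.5716 -0.2014  0.1125]
```

View pics/w.png

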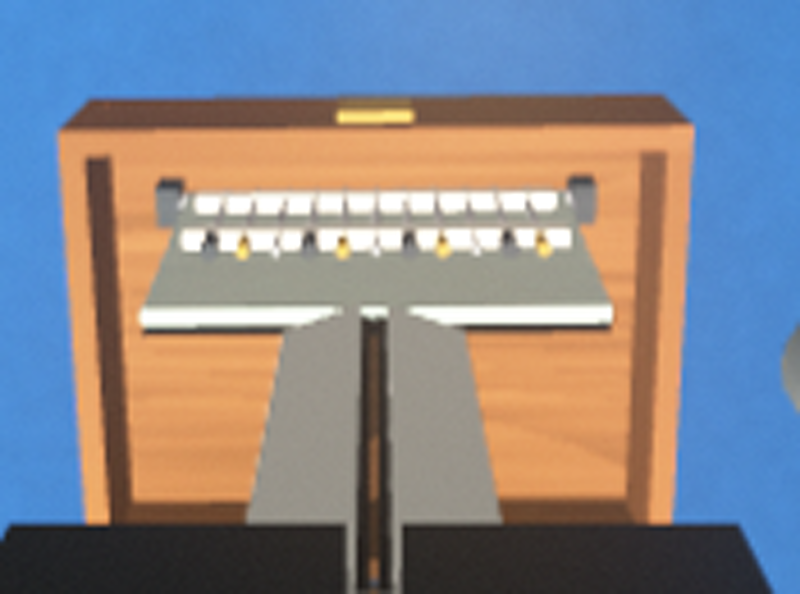

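Run:
```python
from h import *
np.set_printoptions(precision=4,suppress=True)
f=wrist();k=800/175
P=lambda u,v,z:plane(ray(f,170+u/k,150+v/k),z)[:2]
L,R=P(60,128,.05),P(693,125,.05); ey=(R-L)/np.linalg.norm(R-L);ex=np.array([ey[1],-ey[0]])
m=(L+R)/2;c=m+.08*ex
print(L,R,np.linalg.norm(R-L),'ex',ex,'ey',ey,'c',c)
a,b=P(143,307,.113),P(611,305,.113);print('rack edge case-x',((a+b)/2-c)@ex,((a+b)/2-c)@ey,np.linalg.norm(a-b))
for X in(-.09,-.07,-.05,0,.03,.04,.09,.12):print(X,c+X*ex)
```

```text
[ 0.6354 -0.0429] [ 0.6058 -0.2395] 0.1988056689647823 ex [-0.9888  0.149 ] ey [-0.149  -0.9888] c [ 0.5415 -0.1293]
rack edge case-x -0.043839795419705015 -0.0002799157193657244 0.12932070119711392
-0.09 [ 0.6305 -0.1427]
-0.07 [ 0.6107 -0.1397]
-0.05 [ 0.5909 -0.1367]
0 [ 0.5415 -0.1293]
0.03 [ 0.5118 -0.1248]
0.04 [ 0.5019 -0.1233]
0.09 [ 0.4525 -0.1159]
0.12 [ 0.4228 -0.1114]
```

Emit:
carry_out(targets=[[1, -0.004, -0.002, -0.02, 0.013, 0.086, 0], [1, -0.008, -0.003, -0.04, 0.026, 0.172, 0], [1, -0.012, -0.005, -0.06, 0.039, 0.259, 0], [1, -0.016, -0.006, -0.09, 0.052, 0.345, 0], [1, -0.016, -0.006, -0.12, 0.065, 0.431, 0], [1, -0.016, -0.006, -0.15, 0.065, 0.431, 0], [1, -0.016, -0.006, -0.18, 0.065, 0.431, 0], [1, -0.016, -0.006, -0.19, 0.065, 0.431, 0]])

```text
time_s: 2.4
position: [0.6229, -0.1503, 0.0896]
orientation: [[0.892, -0.158, -0.425], [-0.143, -0.987, 0.066], [-0.43, 0.002, -0.903]]
wrist_force: [0.2, -0.4, -1.5]
width: 0.0005
gripper_force: 0.0
```

Emit:
carry_out(targets=[[1, -0.012, 0.006, 0, 0, 0, 0], [1, -0.024, 0.009, -0.001, 0, 0, 0], [1, -0.033, 0.01, -0.002, 0, 0, 0], [1, -0.043, 0.012, -0.004, 0, 0, 0], [1, -0.054, 0.013, -0.006, 0, 0, 0], [1, -0.065, 0.015, -0.008, 0, 0, 0], [1, -0.076, 0.016, -0.011, 0, 0, 0], [1, -0.076, 0.016, -0.011, 0, 0, 0]])

```text
time_s: 3.07
position: [0.5477, -0.1338, 0.086]
orientation: [[0.895, -0.157, -0.417], [-0.144, -0.988, 0.063], [-0.422, 0.004, -0.907]]
wrist_force: [-0.6, -0.5, -0.3]
width: 0.0007
gripper_force: 0.0
```

Emit:
carry_out(targets=[[1, -0.01, 0.002, -0.006, 0, 0, 0], [1, -0.02, 0.003, -0.012, 0, 0, 0], [1, -0.029, 0.005, -0.02, 0, 0, 0], [1, -0.037, 0.006, -0.028, 0, 0, 0], [1, -0.041, 0.007, -0.038, 0, 0, 0], [1, -0.044, 0.007, -0.047, 0, 0, 0], [1, -0.045, 0.007, -0.054, 0, 0, 0], [1, -0.045, 0.007, -0.056, 0, 0, 0]])

```text
time_s: 3.73
position: [0.5038, -0.1257, 0.0274]
orientation: [[0.895, -0.155, -0.419], [-0.142, -0.988, 0.063], [-0.423, 0.003, -0.906]]
wrist_force: [-0.5, 0.2, 0.7]
width: 0.0006
gripper_force: 0.3
```

Emit:
carry_out(targets=[[1, -0.002, 0, -0.002, 0, 0, 0], [1, -0.002, 0, -0.004, 0, 0, 0], [1, -0.002, 0, -0.005, 0, 0, 0], [1, -0.002, 0, -0.006, 0, 0, 0], [1, -0.002, 0, -0.006, 0, 0, 0]])

```text
time_s: 4.15
position: [0.5024, -0.1255, 0.0233]
orientation: [[0.896, -0.155, -0.417], [-0.142, -0.988, 0.062], [-0.422, 0.003, -0.907]]
wrist_force: [0.6, -0.0, 4.4]
width: 0.0004
gripper_force: 2.3
```

Run:
```python
from h import *
import cv2
f=vision.grab_frame('scene');g=vision.grab_frame('side')
a=cv2.resize(f['image'][60:220,130:320],(400,337));b=cv2.resize(g['image'][140:330,170:370],(400,380))
o=np.zeros((380,800,3),np.uint8);o[:337,:400]=a;o[:,400:]=b;cv2.imwrite('pics/p2.png',o)
```

```text
(no output)
```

View pics/p2.png

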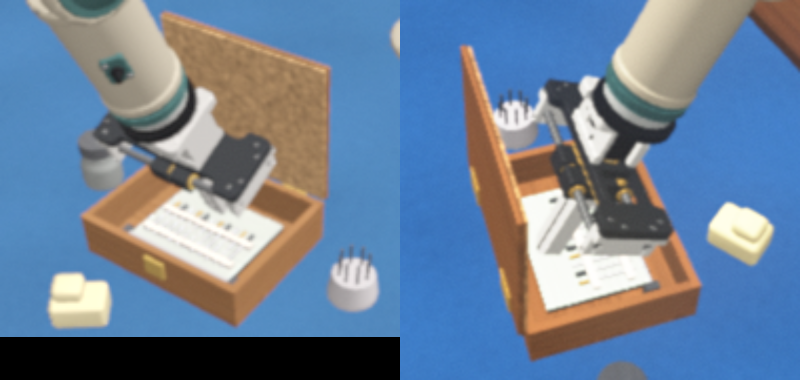

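The rack lies flat with firm contact, and the case hasn't moved. I'll press lightly once, then lift clear.

Emit:
carry_out(targets=[[1, 0, 0, -0.002, 0, 0, 0], [1, 0, 0, -0.002, 0, 0, 0], [1, 0.002, 0, 0.02, 0, 0, 0], [1, 0.005, 0, 0.05, 0, 0, 0], [1, 0.01, 0, 0.09, 0, 0, 0], [1, 0.01, 0, 0.13, 0, 0, 0], [1, 0.01, 0, 0.17, 0, 0, 0], [1, 0.01, 0, 0.21, 0, 0, 0]])

```text
time_s: 4.92
position: [0.5121, -0.125, 0.2342]
orientation: [[0.896, -0.155, -0.417], [-0.141, -0.988, 0.063], [-0.422, 0.002, -0.907]]
wrist_force: [0.3, 0.8, 0.2]
width: 0.0002
gripper_force: 0.0
```

Emit:
carry_out(targets=[[1, 0, 0, 0.04, -0.015, -0.1, 0], [1, 0, 0, 0.08, -0.03, -0.2, 0], [1, -0.02, 0.002, 0.1, -0.045, -0.3, 0], [1, -0.04, 0.004, 0.1, -0.06, -0.4, 0], [1, -0.06, 0.007, 0.1, -0.075, -0.5, 0], [1, -0.08, 0.01, 0.1, -0.09, -0.6, 0], [1, -0.1, 0.014, 0.1, -0.104, -0.69, 0], [1, -0.12, 0.016, 0.1, -0.104, -0.69, 0]])

```text
time_s: 5.58
position: [0.3871, -0.1066, 0.3315]
orientation: [[0.954, -0.155, 0.258], [-0.15, -0.988, -0.039], [0.261, -0.002, -0.965]]
wrist_force: [-0.1, -0.0, -0.4]
width: 0.0007
gripper_force: 0.0
```

Run:
```python
from h import *
import cv2
s=bot.observe();print(s['position'],s['wrist_force'])
f=vision.grab_frame('scene');g=vision.grab_frame('side')
a=cv2.resize(f['image'][20:220,130:320],(400,421));b=cv2.resize(g['image'][140:330,170:370],(400,380))
o=np.zeros((421,800,3),np.uint8);o[:421,:400]=a;o[:380,400:]=b;cv2.imwrite('pics/p3.png',o)
```

```text
[ 0.38709759 -0.10658019  0.33147538] [-0.06742883 -0.00074883 -0.44571828]
```

View pics/p3.png

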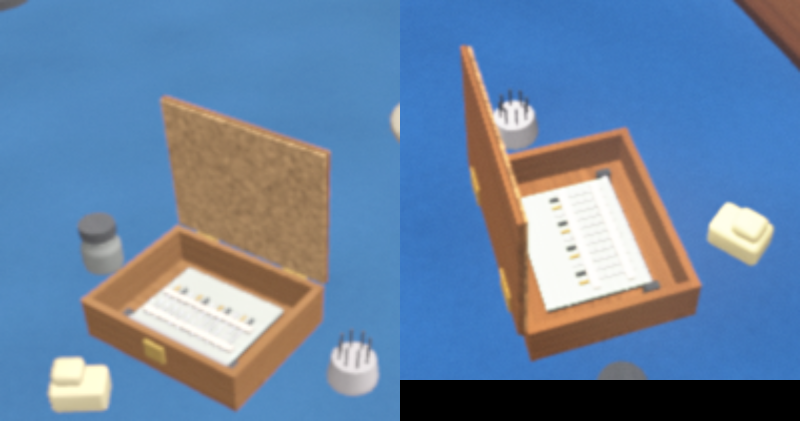

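Rack flat, case unmoved, lid still upright. Next I'll come down outside the lid.

Emit:
carry_out(targets=[[1, 0, 0, -0.035, 0, 0, 0], [1, 0, 0, -0.07, 0, 0, 0], [1, 0, 0, -0.105, 0, 0, 0], [1, 0, 0, -0.135, 0, 0, 0], [1, 0.01, -0.001, -0.144, 0, 0, 0], [1, 0.025, -0.004, -0.144, 0, 0, 0], [1, 0.04, -0.006, -0.144, 0, 0, 0], [1, 0.04, -0.006, -0.144, 0, 0, 0]])

```text
time_s: 6.35
position: [0.436, -0.1164, 0.1883]
orientation: [[0.954, -0.155, 0.258], [-0.15, -0.988, -0.039], [0.26, -0.002, -0.965]]
wrist_force: [0.7, 0.7, 1.2]
width: 0.0004
gripper_force: 0.0
```

Emit:
carry_out(targets=[[1, 0.013, -0.002, 0, 0, 0, 0], [1, 0.025, -0.004, 0, 0, 0, 0], [1, 0.037, -0.006, 0, 0, 0, 0], [1, 0.049, -0.007, 0, 0, 0, 0], [1, 0.061, -0.009, -0.003, 0, 0, 0], [1, 0.073, -0.011, -0.006, 0, 0, 0], [1, 0.085, -0.013, -0.01, 0, 0, 0], [1, 0.085, -0.013, -0.01, 0, 0, 0]])

```text
time_s: 7.02
position: [0.5199, -0.129, 0.1779]
orientation: [[0.954, -0.155, 0.257], [-0.15, -0.988, -0.039], [0.26, -0.002, -0.966]]
wrist_force: [-0.1, 0.3, -0.3]
width: 0.0005
gripper_force: 0.0
```

Emit:
carry_out(targets=[[1, 0.012, -0.002, -0.006, 0, 0, 0], [1, 0.022, -0.003, -0.012, 0, 0, 0], [1, 0.033, -0.005, -0.02, 0, 0, 0], [1, 0.042, -0.006, -0.029, 0, 0, 0], [1, 0.051, -0.008, -0.038, 0, 0, 0], [1, 0.059, -0.009, -0.048, 0, 0, 0], [1, 0.065, -0.01, -0.059, 0, 0, 0], [1, 0.071, -0.011, -0.07, 0, 0, 0]])

```text
time_s: 7.68
position: [0.5891, -0.1394, 0.1074]
orientation: [[0.954, -0.155, 0.257], [-0.151, -0.988, -0.039], [0.259, -0.002, -0.966]]
wrist_force: [-1.0, 0.9, 0.9]
width: 0.0006
gripper_force: 0.5
```

Emit:
carry_out(targets=[[1, 0.005, 0, -0.012, 0, 0, 0], [1, 0.007, -0.001, -0.022, 0, 0, 0], [1, 0.009, -0.001, -0.031, 0, 0, 0], [1, 0.01, -0.001, -0.038, 0, 0, 0], [1, 0.011, -0.001, -0.043, 0, 0, 0], [1, 0.011, -0.001, -0.046, 0, 0, 0], [1, 0.011, -0.001, -0.047, 0, 0, 0], [1, 0.011, -0.001, -0.047, 0, 0, 0]])

```text
time_s: 8.35
position: [0.5993, -0.1404, 0.0619]
orientation: [[0.954, -0.155, 0.257], [-0.15, -0.988, -0.039], [0.259, -0.002, -0.966]]
wrist_force: [-0.0, 0.0, 1.0]
width: 0.0006
gripper_force: 0.5
```

Almost at the rim. I'll press down in small steps.

Emit:
carry_out(targets=[[1, 0, 0, -0.002, 0, 0, 0], [1, 0, 0, -0.003, 0, 0, 0], [1, 0, 0, -0.004, 0, 0, 0], [1, 0, 0, -0.005, 0, 0, 0], [1, 0, 0, -0.005, 0, 0, 0]])

```text
time_s: 8.77
position: [0.5996, -0.1405, 0.0606]
orientation: [[0.953, -0.155, 0.26], [-0.15, -0.988, -0.04], [0.263, -0.001, -0.965]]
wrist_force: [-10.2, 1.5, 24.7]
width: 0.0002
gripper_force: 12.0
```

Firm contact: 25 N at the shut height. I'll lift clear and check.

Emit:
carry_out(targets=[[1, 0, 0, 0.004, 0, 0, 0], [1, 0, 0, 0.02, 0, 0, 0], [1, 0, 0, 0.05, 0, 0, 0], [1, 0, 0, 0.09, 0, 0, 0], [1, 0, 0, 0.13, 0, 0, 0], [1, 0, 0, 0.17, 0, 0, 0], [1, -0.04, 0, 0.21, 0, 0, 0], [1, -0.08, 0, 0.25, 0, 0, 0]])

```text
time_s: 9.43
position: [0.5401, -0.1401, 0.2874]
orientation: [[0.954, -0.154, 0.257], [-0.149, -0.988, -0.039], [0.26, -0.001, -0.966]]
wrist_force: [-0.5, -0.2, 0.3]
width: 0.0009
gripper_force: 0.0
```

Emit:
carry_out(targets=[[1, -0.04, -0.02, 0.02, 0, 0, 0], [1, -0.08, -0.04, 0.03, 0, 0, 0], [1, -0.1, -0.07, 0.03, 0, 0, 0], [1, -0.1, -0.1, 0.03, 0, 0, 0], [1, -0.1, -0.14, 0.03, 0, 0, 0], [1, -0.1, -0.14, 0.03, 0, 0, 0]])

```text
time_s: 9.93
position: [0.4394, -0.2868, 0.3154]
orientation: [[0.953, -0.162, 0.256], [-0.156, -0.987, -0.045], [0.26, 0.003, -0.966]]
wrist_force: [-0.2, -0.5, 0.1]
width: 0.0002
gripper_force: 0.0
```

Run:
```python
from h import *
import cv2
s=bot.observe();print(s['position'],s['wrist_force'],s['qvel'])
f=vision.grab_frame('scene');g=vision.grab_frame('side')
a=cv2.resize(f['image'][60:220,130:320],(400,337),interpolation=cv2.INTER_CUBIC);b=cv2.resize(g['image'][140:350,170:370],(400,420),interpolation=cv2.INTER_CUBIC)
o=np.zeros((421,800,3),np.uint8);o[:337,:400]=a;o[:420,400:]=b;cv2.imwrite('pics/p4.png',o)
```

```text
[ 0.43935233 -0.2867906   0.31540169] [-0.16021016 -0.52195638  0.05879543] [ 0.0676824  -0.02535309  0.0444884   0.05371237  0.06402005  0.07250338]
```

View pics/p4.png

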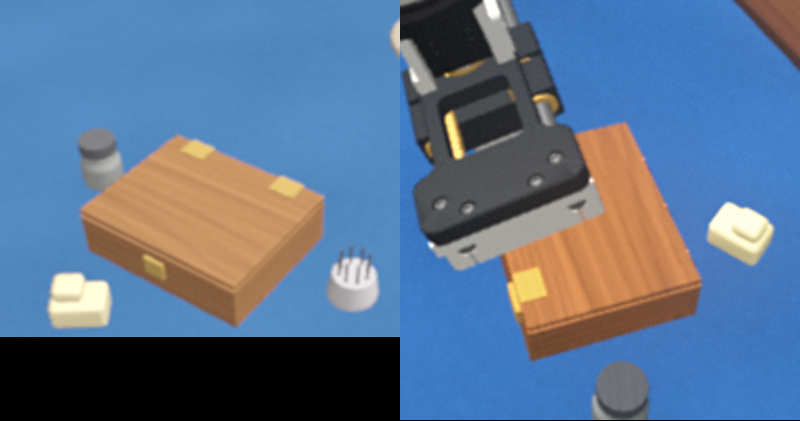

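The lid lies flush on the case in both views, the case hasn't moved, and the neighbouring objects are undisturbed.

```bash
python3 -c "
from workcell import bot
print(bot.finish_job())"
```

```text
the job is handed in; nothing more can be done
None
```

The bur rack is folded flat, the lid is pressed fully shut, nothing else was disturbed, and the job was handed in after about 10 s of the 64 s allowed.

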